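Chock the poster tube, then fold the stop away

TASK

The blue poster tube on the sloping board is kept from rolling down only by the board's flip-up steel stop. Push the orange wedge, thin end first, squarely under the middle of the tube's low side (between the two steel fingers) until it touches the tube, then fold the stop all the way down by its red grip, so that the wedge alone holds the tube. The tube must stay about where it is and never roll away; leave the mug, bell and stapler alone.

Things in the scene. Friction and masses are not known exactly. Their poses are not given: they have to be found in the camera images.
- board: Fixed plywood board with dark wooden sides, 240 mm (x) by 236 mm (y), sloping 8 degrees. Its surface is 25 mm above the desk at the low edge (board x = -120 mm) and rises to 59 mm at the high edge: height = 25 mm + (x + 120 mm) * 0.1405. Origin: centre of its footprint, on the desk; z vertical, x level, pointing uphill, away from the robot, y across the slope. Its yaw varies by 0.3 rad.
- tube: Blue cylinder with white end caps, 64 mm diameter, 200 mm long, about 0.3 kg, lying on the board along board y. Origin: middle of its axis; y is the axis, x and z turn as it rolls. It starts against the stop, its axis at board x = 24 mm, touching the board at x = 28.5 mm. It rolls freely: under 1 N pushes it uphill, so hardly any force is felt when the wedge meets it.
- wedge: Loose orange wedge, 105 mm long (x), 46 mm wide (y), 0.2 kg. Origin: centre of its flat underside; x points to the thin end (3 mm thick, at x = 52.5 mm). The ramp rises to 36 mm at x = -17.5 mm; behind it, to x = -52.5 mm, the top is flat: grip across the width there. On the same surface it touches the tube when its origin is 66 mm short of the tube's axis. It stays where it is left on the slope.
- stop (a joint): Stop hinge: 0 = upright against the tube, 1.57 = folded down towards the low edge, flush in its slots. Stiff: stays where it is left, about 2 N at the grip moves it. The hinge line runs along board y at board x = -6 mm, 5 mm below the surface. Two steel fingers, 10 mm wide, 6 mm thick, 50 mm high, rise from it at board y = -90 and +90 mm; nothing joins them above the surface.
- stop_grip (a point): Middle of the stop's red round grip: 14 mm diameter, 50 mm long along board y, at board y = -158 mm, beyond the board's edge (-118 mm) and the tube's end. It lies 51 mm from the hinge line and moves on an arc about it: about 87 mm above the desk while the stop is up, 29 mm when folded.
- mug: Blue mug, 82x114x91 mm, a bystander; origin at the centre of its underside.
- desk_bell: Brass desk bell on a black base, 80 mm wide, 51 mm high, a bystander; origin at the centre of its underside.
- stapler: Red and black stapler, 34x158x50 mm, a bystander; origin at the centre of its underside.
Not all that is in view belongs to the job. Several things have the shape of the wedge; the one meant has the colours described above. There is more than one size of the tube; the one meant has the size given above.

How it is judged:
On the way, in this order (a step that is already met when the one before it is completed fails the run):
1. the wedge lies on the board with its thin end under the middle of the tube's low side, while the stop is still up (x of tube in the frame of wedge between 0.05 and 0.078 m and y of tube in the frame of wedge between -0.022 and 0.022 m and z of tube in the frame of wedge between 0.024 and 0.045 m and angle between the y axis of wedge and the y axis of board, either way round below 0.25 rad and value of joint stop below 0.15 rad), for 0.2 s.
2. the stop is folded down (value of joint stop above 1.4 rad), for 0.2 s.
At the end, for the whole second after the job is handed in: The stop is folded down (over 1.4 rad). The tube rests against the ramp of the wedge on its low side, within 22 mm of its middle and square within 0.25 rad; it lies still, within 30 mm of where it started (x of tube in the frame of wedge between 0.05 and 0.078 m and y of tube in the frame of wedge between -0.022 and 0.022 m and z of tube in the frame of wedge between 0.024 and 0.045 m and angle between the y axis of wedge and the y axis of board, either way round below 0.25 rad and value of joint stop above 1.4 rad and contact force between tube and wedge above 0.05 N and distance of tube from where it was at the start of the episode below 0.03 m and linear speed of each of tube, wedge below 0.01 m/s and angular speed of tube below 0.15 rad/s); the robot touches nothing.
It fails at once if the tube rolls away or is pushed more than 50 mm (distance of tube from where it was at the start of the episode above 0.05 m).
It fails at once if the mug is disturbed (over 30 mm) (distance of mug from where it was at the start of the episode above 0.03 m).
It fails at once if the bell is disturbed (over 30 mm) (distance of desk_bell from where it was at the start of the episode above 0.03 m).
It fails at once if the stapler is disturbed (over 30 mm) (distance of stapler from where it was at the start of the episode above 0.03 m).
It also fails if it takes over 48 s, if anything falls off the work surface, if the arm or the gripper's body presses on something with over 40 N, if the wrist force passes 120 N, or if a joint passes its speed limit or range.

ROBOT

A 6-joint arm with a two-finger parallel gripper is mounted at the origin on the work surface; the furniture and walls round the work are solid. World frame = base frame: x ahead of the robot, y to its left, z up, the work surface at z = 0. Lengths are in m, angles in rad, forces in N, time in s.
With the tool pointing down it reaches from about 0.3 to 0.875 m from the base axis. Payload 6.4 kg.
Tool frame: the origin (TCP) lies at the very end of the fingers, on their centre line; the grasp point (between the pads) lies 19 mm behind it; z points along the fingers, y is the line along which they close (so a half turn about z gives the same grasp; the last joint's range is limited). The gripper opens to 85 mm and grips with 20 to 120 N. Pads are 22 mm wide; open, the fingers measure 114 mm over their backs; the gripper's body (76 mm by 85 mm) begins 54 mm behind the grasp point. The pads swing forward as they close: fully open they stand 13 mm farther back than shut.
Start: joints at [-1.388, 0.181, 1.607, -0, 1.354, -0.206], TCP at [0.218, -0.532, 0.231] pointing down, gripper open.
Joint ranges: [-2.99, 2.99], [-0.89, 2.07], [0.3, 2.58], [-1.14, 4.28], [0, 2.63], [-3.12, 3.12]. Speed limits (rad/s): [2.57, 2.57, 3.01, 3.14, 3.14, 3.14].

INTERFACE

Orientations are given as a unit quaternion [w, x, y, z].
In Python, from bench import ctrl gives the robot as it stands.
- The arm moves only by the tool jog_arm, never from a script. Its argument "series" is a list that holds one entry, the list of rows, each a list of 7 numbers: the shift along the tool's x, y, z in mm, then the turn, a rotation vector about the tool's x, y, z in rad, then the finger opening in mm, from 0 to 85.4. In form: [[[tx, ty, tz, rx, ry, rz, gripper], ...]]. A call has exactly 10 rows; each row shifts and turns the commanded pose from where the row before left it, along the tool's axes as they then stand; what a row does not reach is not made up. A row lasts 1/10 s, in which the tool goes at most 50 mm and 8.59 degrees, less where a joint would pass 70% of its speed; a pose out of reach is approached as far as the arm can. A call with a gripper value outside its range is refused whole. The fingers move at their own pace and stop on an object; the grip force is fixed at half the most. Time passes only in rows, so rows that do not move let the fingers close, or fill a call up. It gives the time, the measured TCP pose, the force, the opening and the grip force at its end, in the units of the state.
- ctrl.get_obs(): the state, without advancing time (a new reading comes with each control period).
- ctrl.camera(name): name is "side" or "top" or "wrist"; returns a dict with "frame" (384x512x3 uint8, blue, green, red), "z_map" (384x512 float32, m along the optical axis (not along the pixel's ray), 0 where there is no reading), "fx", "fy", "cx", "cy" (pixels), "xyz" and "rotation" of the camera in the world. Camera axes: x right, y down, z forward; pixel columns grow to the right and rows downward; lengths in m; the calibration is good to about 2 mm. A picture is of the moment at which its call begins.
- ctrl.hand_in(): hands the job in; it is judged then, once.
The state is a dict: "time_s": time; "q": joint angles; "dq": joint speeds; "joint_efforts": joint torques, N m; "eef_pos": TCP position; "eef_rot": TCP orientation; "wrist_force": force on the tool from outside, world axes, zero at the start; "torque": the same for the moment, N m; "opening": opening from 0.0 (shut) to 1.0 (fully open); "grasp_force": force on a finger pad.
Only numpy, scipy, OpenCV 4.12 (cv2) and the standard library are available. Lean on these libraries where they do the work, as an engineer would, in place of code of your own. Each camera call takes 0.05 s, during which the arm holds its last target. There are 200 camera calls.

## Working session

There is one attempt and no reset: what is moved stays moved. The work goes in short steps, Python scripts to look and compute and a tool call to move; the robot and the scene stay as the last step left them, time stands still between calls to the robot, and variables do not carry over. Pictures are saved under pics/ and viewed, at most 10 in all, crops included, and the job is handed in when it is done.

Besides the shell and the picture viewer there is one more tool, called in YAML: its name, and indented under it one key for each argument. jog_arm: Moves the arm, as the interface text tells. Its arguments: {"type":"object","properties":{"series":{"type":"array"}},"required":["series"]}

```bash
mkdir -p pics; ls; cat > h.py <<'E'
import numpy as np, cv2
from bench import ctrl
def snap(n,tag):
    c=ctrl.camera(n); cv2.imwrite(f'pics/{tag}.png',c['frame']); np.savez(f'{tag}.npz',**c); return c
def P(c,u,v,z=None):
    z=float(np.median(c['z_map'][int(v)-1:int(v)+2,int(u)-1:int(u)+2])) if z is None else z
    p=np.array([(u-c['cx'])/c['fx']*z,(v-c['cy'])/c['fy']*z,z])
    return Rm(c)@p+np.array(c['xyz'])
def Rm(c):
    r=np.array(c['rotation'])
    if r.size==9: return r.reshape(3,3)
    from scipy.spatial.transform import Rotation as R
    return R.from_quat([r[1],r[2],r[3],r[0]]).as_matrix()
def cloud(c):
    v,u=np.mgrid[:384,:512]; z=c['z_map']
    p=np.stack([(u-c['cx'])/c['fx']*z,(v-c['cy'])/c['fy']*z,z],-1)
    return p@Rm(c).T+np.array(c['xyz'])
E
python3 - <<'E'
from h import *
a=snap('top','top0');b=snap('side','side0')
for c in(a,b): print(c['xyz'],c['rotation'],c['fx'],c['cx'],c['cy'])
cv2.imwrite('pics/both0.png',cv2.resize(np.vstack([a['frame'],b['frame']]),None,fx=.78,fy=.78))
print(ctrl.get_obs())
E
```

```text
pics
[ 0.42395692 -0.05213495  1.12011944] [-0.03892459  0.70706988 -0.70564929  0.02441615] 366.74907970771034 261.0249646069827 193.34304670866135
[0.45621561 1.11524328 0.62892434] [ 0.01478447 -0.01921452  0.84291414 -0.53750161] 416.92733772398134 256.95849603475955 189.0044987418274
{'time_s': 0.1, 'q': array([-1.38829954e+00,  1.81471945e-01,  1.60792542e+00, -3.91137943e-06,
        1.35379302e+00, -2.06299461e-01]), 'dq': array([ 0.00113056, -0.00091614, -0.00420528, -0.00074983,  0.00058916,
       -0.00108589]), 'joint_efforts': array([-4.69721035e-04, -4.45882702e+01, -3.52239490e+01, -4.01736488e-04,
        4.13855552e-03, -4.07363086e-05]), 'eef_pos': array([ 0.21788997, -0.53157332,  0.2304629 ]), 'eef_rot': array([-7.98831025e-04,  9.81163721e-01,  1.93176383e-01,  7.59798600e-06]), 'wrist_force': array([ 2.19334528,  0.31570287, -0.30857671]), 'torque': array([0.05814607, 0.00537658, 0.00772492]), 'grasp_force': 0.0, 'opening': 1.001562291182067}
```

View pics/top0.png

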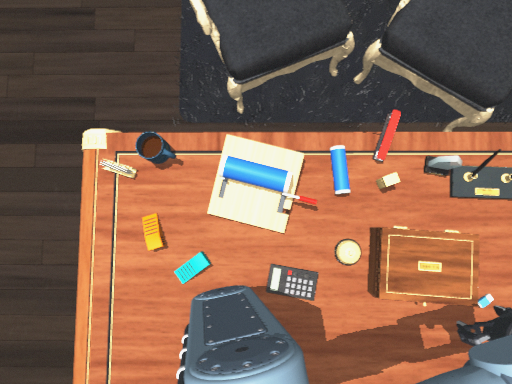

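View pics/side0.png

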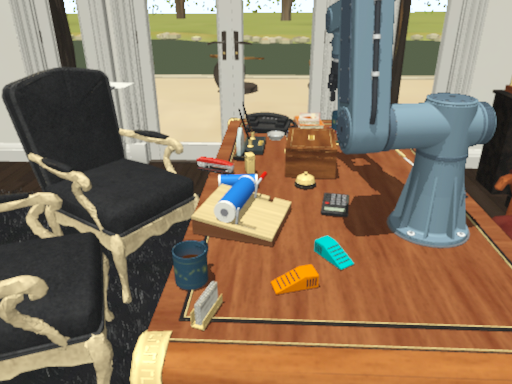

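The top view shows the board at about (256,183), the tube at (258,174), the red grip at (307,201) and the orange wedge at (152,231). The cyan wedge at (192,267) and the smaller tube at (340,170) are decoys. Next I'll measure with depth from both views.

```bash
python3 - <<'E'
from h import *
np.set_printoptions(precision=4,suppress=True)
a=dict(np.load('top0.npz'));b=dict(np.load('side0.npz'))
def crop(f,u0,u1,v0,v1,s): return cv2.resize(f[v0:v1,u0:u1],None,fx=s,fy=s,interpolation=cv2.INTER_CUBIC)
A=crop(a['frame'],200,325,125,240,5)      # 625x575
cv2.imwrite('pics/c1.png',A)
B=crop(a['frame'],125,225,200,290,4);C=crop(b['frame'],260,360,225,300,4)
cv2.imwrite('pics/c2.png',np.hstack([cv2.copyMakeBorder(B,0,360-B.shape[0],0,0,0),cv2.copyMakeBorder(C,0,360-C.shape[0],0,0,0)]))
for n,c in(('top',a),('side',b)):
    X=cloud(c); hsv=cv2.cvtColor(c['frame'],cv2.COLOR_BGR2HSV).astype(int); H,S,V=[hsv[...,i] for i in range(3)]
    ws=(X[...,2]>0.008)&(X[...,2]<0.3)
    m=ws&(H>10)&(H<25)&(S>215)&(V>150)&(X[...,0]<.45)&(X[...,1]>.15)
    p=X[m]; print(n,'wedge',len(p))
    if len(p):
        r=cv2.minAreaRect((p[:,:2]*1000).astype(np.float32)); print(r, cv2.boxPoints(r)); print('z pct',np.percentile(p[:,2],[2,25,50,75,98]))
        # slope plane direction
        top=p[p[:,2]>.033]; print('flat top',len(top),top.mean(0)if len(top) else 0)
    m=ws&(H>95)&(H<125)&(S>150)&(X[...,1]>-.2)&(X[...,1]<.13)&(X[...,0]>.35)&(X[...,0]<.65)
    p=X[m]; print('tube',len(p),p.mean(0),p[:,2].max()); w,v=np.linalg.eigh(np.cov(p.T)); print('axis',v[:,2])
    m=ws&((H<5)|(H>174))&(S>190)&(X[...,0]>.35)&(X[...,0]<.55)&(X[...,1]>-.3)&(X[...,1]<0)&(X[...,2]>.05)
    p=X[m]; print('grip',len(p)); 
    if len(p): print(p.mean(0),p.min(0),p.max(0))
E
```

```text
top wedge 66
((401.18963623046875, 292.16156005859375), (87.4705810546875, 40.70547866821289), 18.60702133178711) [[353.2464 297.4956]
 [366.2345 258.9178]
 [449.1329 286.8275]
 [436.1448 325.4053]]
z pct [0.0102 0.0152 0.0222 0.0288 0.0365]
flat top 9 [0.3948 0.2763 0.0351]
tube 1089 [ 0.5708 -0.014   0.1022] 0.11183689919051831
axis [-0.2458 -0.9693  0.0051]
grip 53
[ 0.499  -0.1602  0.0913] [ 0.4892 -0.1853  0.0839] [ 0.5094 -0.1379  0.096 ]
side wedge 609
((403.1896667480469, 301.76123046875), (92.1775894165039, 51.06731414794922), 17.59435272216797) [[351.5387 312.1689]
 [366.9751 263.4905]
 [454.8406 291.3535]
 [439.4042 340.032 ]]
z pct [0.0089 0.0158 0.0249 0.0327 0.0353]
flat top 138 [0.3799 0.2943 0.0342]
tube 544 [ 0.5637 -0.0062  0.0974] 0.10932403447961447
axis [-0.2503 -0.968  -0.0176]
grip 24
[ 0.4989 -0.1591  0.0882] [ 0.4907 -0.1816  0.0813] [ 0.5093 -0.1347  0.0938]
```

View pics/c1.png

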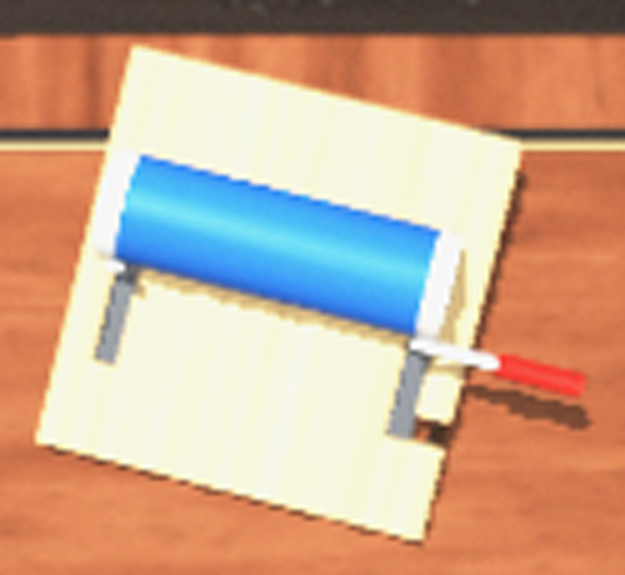

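View pics/c2.png

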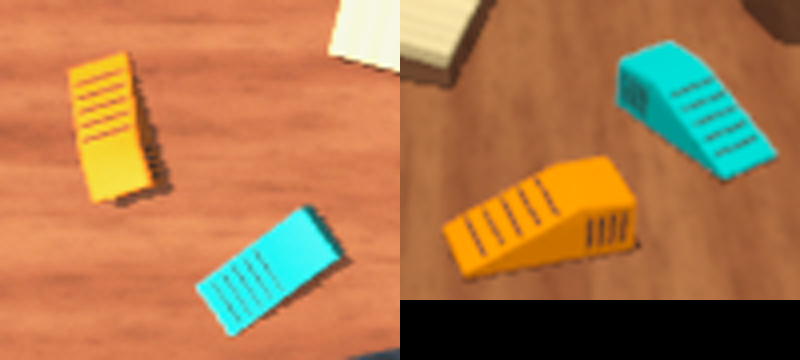

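The crops show the orange wedge's thin end at crop (97,62), away from the robot, and its thick end at crop (125,193). Board corners in c1 are (133,45), (520,142), (38,443) and (425,542), and the grip runs from (498,362) to (584,383). I'll fit the poses and write a move planner.

```bash
cat >> h.py <<'E'
from scipy.spatial.transform import Rotation as R
np.set_printoptions(precision=4,suppress=True)
def ray(c,u,v,h):
    d=Rm(c)@np.array([(u-c['cx'])/c['fx'],(v-c['cy'])/c['fy'],1]); o=np.array(c['xyz']); return o+d*(h-o[2])/d[2]
def toolR(yaw,pitch=0): # tool x along heading yaw, down; pitch>0 tips x upward
    b=np.array([[np.cos(yaw),np.sin(yaw),0],[np.sin(yaw),-np.cos(yaw),0],[0,0,-1.]]).T
    return R.from_matrix(b)*R.from_euler('y',pitch)
def delta(pos,rot):
    "total shift (mm, current tool axes) and turn (current tool axes) to reach the pose"
    o=ctrl.get_obs(); q=o['eef_rot']; r=R.from_quat([q[1],q[2],q[3],q[0]])
    print('t',o['time_s'],'at',o['eef_pos'],'F',o['wrist_force'],'shift',r.inv().apply(np.array(pos)-o['eef_pos'])*1000,'turn',(r.inv()*rot).as_rotvec())
E
python3 - <<'E'
from h import *
a=dict(np.load('top0.npz'));b=dict(np.load('side0.npz'))
f=lambda u,v,s,u0,v0:((u+.5)/s-.5+u0,(v+.5)/s-.5+v0)
g=lambda u,v,h:ray(a,*f(u,v,5,200,125),h)
hl,hr,ll,lr=g(133,45,.059),g(520,142,.059),g(38,443,.025),g(425,542,.025)
print('board',hl,hr,ll,lr,'c',(hl+hr+ll+lr)/4)
yv=((hl-hr)+(ll-lr))[:2]; xv=((hl-ll)+(hr-lr))[:2]
print('len',np.linalg.norm(yv)/2,np.linalg.norm(xv)/2,'yaw',np.arctan2(-yv[0],yv[1]),np.arctan2(xv[1],xv[0]))
print('grip ends',g(498,362,.087),g(584,383,.087))
w=lambda u,v,h:ray(a,*f(u,v,4,125,200),h)
tl,tr,bl,br=w(67,70,.003),w(126,53,.003),w(95,202,.036),w(155,185,.036)
print('wedge top',tl,tr,bl,br,(tl+tr)/2,(bl+br)/2)
s=lambda u,v,h:ray(b,*f(u-400,v,4,260,225),h)
print('wedge side thin',s(442,230,.003),s(464,276,.003),'back',s(604,157,.036),s(634,190,.036),'grip side',)
E
```

```text
board [0.6964 0.0732 0.059 ] [ 0.638  -0.1545  0.059 ] [0.4625 0.1315 0.025 ] [ 0.4043 -0.0998  0.025 ] c [ 0.5503 -0.0124  0.042 ]
len 0.23678475453246128 0.24052259708613133 yaw -0.24869544594121668 -0.23706354078355318
grip ends [ 0.5065 -0.1385  0.087 ] [ 0.4947 -0.1867  0.087 ]
wedge top [0.4508 0.3371 0.003 ] [0.4639 0.2921 0.003 ] [0.353  0.3017 0.036 ] [0.3656 0.2576 0.036 ] [0.4574 0.3146 0.003 ] [0.3593 0.2797 0.036 ]
wedge side thin [0.4666 0.3003 0.003 ] [0.4531 0.3423 0.003 ] back [0.3691 0.268  0.036 ] [0.3537 0.3006 0.036 ] grip side
```

jog_arm:
  series:
    - [[35,-32,-2,0,0,0,85],[35,-32,-2,0,0,0,85],[35,-32,-2,0,0,0,85],[35,-32,-2,0,0,0,85],[35,-32,-2,0,0,0,85],[35,-32,-2,0,0,0,85],[35,-32,-2,0,0,0,85],[35,-32,-2,0,0,0,85],[35,-32,-2,0,0,0,85],[35,-32,-2,0,0,0,85]]

```text
time_s: 1.1
eef_pos: [0.4208, -0.1013, 0.2513]
eef_rot: [0.0, 0.981, 0.193, 0.0]
wrist_force: [0.5, -0.6, 0.4]
opening: 0.996
grasp_force: 0.0
```

```bash
python3 -c "
from h import *
delta([.3755,.287,.2],toolR(.345))"
```

```text
t 1.1 at [ 0.4208 -0.1013  0.2513] F [ 0.4717 -0.6121  0.3521] shift [ 105.1951 -376.5667   51.2634] turn [ 0.0002 -0.0001  0.0436]
```

jog_arm:
  series:
    - [[12,-42,5,0,0,0,85],[12,-42,5,0,0,0,85],[12,-42,5,0,0,0,85],[12,-42,6,0,0,0,85],[12,-42,6,0,0,0,85],[12,-42,6,0,0,0,85],[12,-42,6,0,0,0,85],[12,-42,6,0,0,0,85],[9,-41,6,0,0,0.044,85],[0,0,0,0,0,0,85]]

```text
time_s: 2.1
eef_pos: [0.3726, 0.289, 0.1991]
eef_rot: [-0.001, 0.985, 0.174, -0.001]
wrist_force: [-0.0, -0.6, 0.2]
opening: 0.995
grasp_force: 0.0
```

```bash
python3 -c "
from h import *
delta([.3755,.287,.2],toolR(.345))
c=snap('wrist','w1'); print(c['xyz'],Rm(c))
X=cloud(c); hsv=cv2.cvtColor(c['frame'],cv2.COLOR_BGR2HSV).astype(int);H,S,V=[hsv[...,i] for i in range(3)]
m=(H>10)&(H<28)&(S>215)&(V>120)&(X[...,2]<.05)&(X[...,2]>.002); n,l,s,ce=cv2.connectedComponentsWithStats(m.astype(np.uint8)); k=1+s[1:,4].argmax(); print(s[k])
p=X[l==k]; print(len(p),np.percentile(p[:,2],[2,50,98])); r=cv2.minAreaRect((p[:,:2]*1000).astype(np.float32)); print(r,cv2.boxPoints(r)); t=p[p[:,2]>.034]; r=cv2.minAreaRect((t[:,:2]*1000).astype(np.float32)); print('flat',r,t.mean(0))
"
```

```text
t 2.1 at [0.3726 0.289  0.1991] F [-0.043  -0.61    0.2428] shift [ 2.0273  2.8524 -0.8916] turn [-0.0014  0.002   0.004 ]
[0.4419 0.3145 0.3417] [[ 0.3422 -0.8995 -0.2717]
 [-0.9396 -0.3279 -0.0982]
 [-0.0008  0.2889 -0.9574]]Traceback (most recent call last):
  File "<string>", line 6, in <module>
    m=(H>10)&(H<28)&(S>215)&(V>120)&(X[...,2]<.05)&(X[...,2]>.002); n,l,s,ce=cv2.connectedComponentsWithStats(m.astype(np.uint8)); k=1+s[1:,4].argmax(); print(s[k])
                                                                                                                                       ~~~~~~~~~~~~~~^^
ValueError: attempt to get argmax of an empty sequence
```

View pics/w1.png

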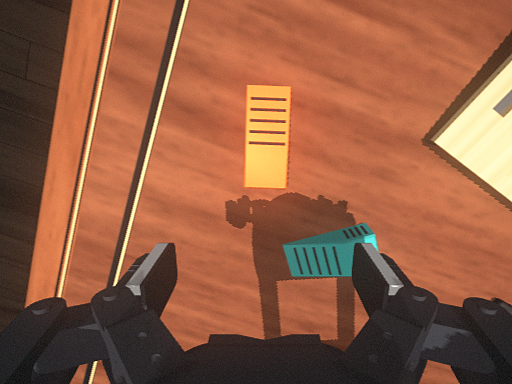

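The wrist view shows the wedge's thin edge at (248,86)–(291,86), its back top edge at (244,187)–(287,187) and the board corner on the right. It lines up with the tool's x.

```bash
python3 -c "
from h import *
c=dict(np.load('w1.npz'))
q=[ray(c,u,v,h) for u,v,h in((247.5,86,.003),(291,86,.003),(244.5,187.5,.036),(287,187.5,.036),(246,148,.036),(290,148,.036))]
for x in q: print(x)
for u,v in((268,170),(268,155),(268,90)): print('depth pt',P(c,u,v))
t,b=(q[0]+q[1])/2,(q[2]+q[3])/2; d=(t-b)[:2]; print('len',np.linalg.norm(d),'yaw',np.arctan2(d[1],d[0]),'width',np.linalg.norm(q[0]-q[1]),np.linalg.norm(q[2]-q[3]))
y=np.arctan2(d[1],d[0]); g=b[:2]+17.5e-3*d/np.linalg.norm(d); print('ctr',(t+b)/2,'grasp',g); delta([*g,.006],toolR(y))
"
```

```text
[0.45   0.3365 0.003 ]
[0.4659 0.293  0.003 ]
[0.3523 0.3041 0.036 ]
[0.3677 0.2619 0.036 ]
[0.3924 0.3163 0.036 ]
[0.4077 0.2742 0.036 ]
depth pt [0.3788 0.2874 0.037 ]
depth pt [0.3933 0.2927 0.0357]
depth pt [0.4536 0.3146 0.006 ]
len 0.10292034328332354 yaw 0.3132564417218843 width 0.04627446728286261 0.04494560561777439
ctr [0.409  0.2989 0.0195] grasp [0.3767 0.2884]
t 2.15 at [0.3733 0.287  0.1994] F [ 0.2707 -0.0888  0.553 ] shift [  4.0265  -0.1459 193.3525] turn [0.0001 0.002  0.0362]
```

jog_arm:
  series:
    - [[4,0,40,0,0,0.012,85],[0,0,40,0,0,0,85],[0,0,40,0,0,0,85],[0,0,35,0,0,0,85],[0,0,25,0,0,0,85],[0,0,12,0,0,0,85],[0,0,0,0,0,0,85],[0,0,0,0,0,0,35],[0,0,0,0,0,0,35],[0,0,0,0,0,0,35]]

```text
time_s: 3.15
eef_pos: [0.3799, 0.2874, 0.0101]
eef_rot: [-0.0, 0.986, 0.166, 0.002]
wrist_force: [-3.7, -1.3, 8.9]
opening: 0.528
grasp_force: 60.6
```

jog_arm:
  series:
    - [[0,0,0,0,0,0,35],[0,0,0,0,0,0,35],[0,0,0,0,0,0,35],[0,0,-15,0,0,0,35],[0,0,-25,0,0,0,35],[0,0,-25,0,0,0,35],[0,0,-25,0,0,0,35],[0,0,-20,0,0,0,35],[0,0,0,0,0,0,35],[0,0,0,0,0,0,35]]

```text
time_s: 4.15
eef_pos: [0.3786, 0.2868, 0.1184]
eef_rot: [-0.0, 0.986, 0.166, 0.001]
wrist_force: [-0.3, -0.2, -3.2]
opening: 0.527
grasp_force: 62.3
```

```bash
cat > hand.py <<'E'
from h import *
c=snap('wrist','w2'); o=ctrl.get_obs(); q=o['eef_rot']; r=R.from_quat([q[1],q[2],q[3],q[0]])
X=r.inv().apply((cloud(c)-o['eef_pos']).reshape(-1,3)).reshape(384,512,3)*1000
hsv=cv2.cvtColor(c['frame'],cv2.COLOR_BGR2HSV).astype(int);H,S,V=[hsv[...,i] for i in range(3)]
m=(H>12)&(H<30)&(S>120)&(X[...,2]<25)&(X[...,2]>-45)&(c['z_map']>0.05)
p=X[m]; print(len(p)); 
for x0 in range(-30,100,8):
    s=p[(p[:,0]>=x0)&(p[:,0]<x0+8)]
    if len(s)>5: print(x0,len(s),'y',np.percentile(s[:,1],[3,97]),'z',np.median(s[:,2]))
s=p; print('x ext',np.percentile(s[:,0],[.5,99.5]))
E
python3 hand.py
```

```text
13818
2 19 y [-21.2952 -11.9465] z -26.695705433760395
10 1031 y [-21.0778  19.1402] z -26.376678360697955
18 2010 y [-21.1243  19.5579] z -23.541246329484153
26 1405 y [-21.6143  20.0046] z -19.18617055553484
34 1348 y [-21.8798  20.0004] z -16.237020274336274
42 1466 y [-21.9424  20.0749] z -12.604968267459286
50 1715 y [-22.0579  20.1102] z -8.167210126473003
58 1262 y [-22.6618  20.5459] z -4.052693203109391
66 1199 y [-22.8758  20.367 ] z -1.3559148544186
74 1761 y [-22.5469  20.1944] z 2.993811089198598
82 602 y [-22.4677  20.4828] z 5.484284359856028
x ext [11.0318 84.395 ]
```

View pics/w2.png

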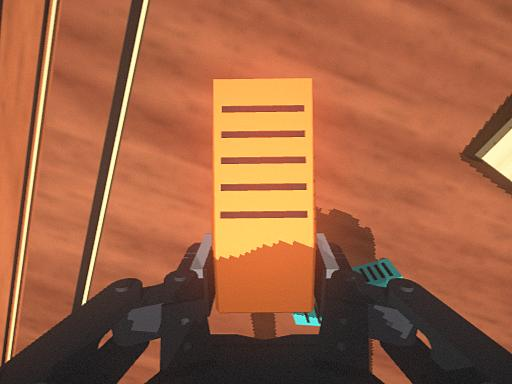

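The wedge is square in the hand, with its thin edge at tool x ≈ 84.5 mm and its underside about 9 mm beyond the TCP.

jog_arm:
  series:
    - [[0,0,-6,0,0,0.116,35],[0,0,-6,0,0,0.116,35],[0,0,-6,0,0,0.116,35],[0,0,-6,0,0,0.116,35],[0,0,-6,0,0,0.116,35],[0,0,0,0,0.14,0,35],[0,20,0,0,0,0,35],[0,30,0,0,0,0,35],[0,30,0,0,0,0,35],[0,20,0,0,0,0,35]]

```text
time_s: 5.2
eef_pos: [0.352, 0.1883, 0.1463]
eef_rot: [0.009, 0.99, -0.123, 0.068]
wrist_force: [0.1, 0.2, -1.7]
opening: 0.526
grasp_force: 62.2
```

```bash
cat >> h.py <<'E'
BC=np.array([.5503,-.0124]); BY=-.246; S8=np.radians(8)
def slope(s,y,n): # mm; s along slope from tube contact line, n normal to board
    x=28.5+s*np.cos(S8)-n*np.sin(S8); z=45.9+s*np.sin(S8)+n*np.cos(S8)
    return board(x,y,z)
def board(x,y,z):
    c,s=np.cos(BY),np.sin(BY); return np.array([BC[0]+(c*x-s*y)/1e3,BC[1]+(s*x+c*y)/1e3,z/1e3])
E
python3 -c "
from h import *
print(slope(-126,-1,60)); delta(slope(-126,-1,60),toolR(BY,S8))"
```

```text
[0.4486 0.0121 0.0878]
t 5.2 at [0.352  0.1883 0.1463] F [ 0.1479  0.2246 -1.7126] shift [127.4812 147.1201  76.8847] turn [ 0.0022  0.0031 -0.0006]
```

jog_arm:
  series:
    - [[16,18,9,0,0,0,35],[16,18,9,0,0,0,35],[16,18,9,0,0,0,35],[16,18,10,0,0,0,35],[16,18,10,0,0,0,35],[16,19,10,0,0,0,35],[16,19,10,0,0,0,35],[16,19,10,0,0,0,35],[0,0,0,0.002,0.003,0,35],[0,0,0,0,0,0,35]]

```text
time_s: 6.2
eef_pos: [0.45, 0.0136, 0.0883]
eef_rot: [0.008, 0.99, -0.124, 0.069]
wrist_force: [0.1, 0.0, -2.3]
opening: 0.525
grasp_force: 62.3
```

```bash
python3 - <<'E'
from h import *
delta(slope(-126,-1,20),toolR(BY,S8))
c=snap('wrist','w3'); t=snap('top','top1'); s=snap('side','side1')
X=cloud(c).reshape(-1,3)
u=lambda p:np.stack([ (p[...,0]-BC[0])*np.cos(BY)+(p[...,1]-BC[1])*np.sin(BY), -(p[...,0]-BC[0])*np.sin(BY)+(p[...,1]-BC[1])*np.cos(BY), p[...,2]],-1)*1e3
Y=u(X)
hsv=cv2.cvtColor(c['frame'],cv2.COLOR_BGR2HSV).astype(int).reshape(-1,3)
m=(hsv[:,0]>95)&(hsv[:,0]<125)&(hsv[:,1]>120)&(Y[:,2]>50)&(abs(Y[:,1])<110)&(abs(Y[:,0])<90)
p=Y[m]; print('tube blue board frame n',len(p)); print(np.percentile(p,[1,50,99],axis=0))
from scipy.optimize import least_squares
f=lambda k:np.hypot(p[:,0]-k[0]-k[2]*p[:,1]/100,p[:,2]-k[1])-32
r=least_squares(f,[24,77,0],loss='soft_l1'); print('cyl x,z,skew/100mm',r.x,np.abs(r.fun).mean())
m=(hsv[:,2]>140)&(hsv[:,1]<90)&(abs(Y[:,0]+30)<60)&(abs(Y[:,1])<80)&(Y[:,2]<60)
p2=Y[m]; e=p2[:,2]-(25+(p2[:,0]+120)*.1405); print('surface err',len(p2),np.percentile(e,[10,50,90]))
cv2.imwrite('pics/c3.png',np.hstack([cv2.resize(c['frame'],(400,300)),cv2.resize(t['frame'][130:235,200:340],(400,300))]))
E
```

```text
t 6.2 at [0.45   0.0136 0.0883] F [ 0.0993  0.0003 -2.3178] shift [-1.0159  1.8515 40.3634] turn [-0.0018  0.0005 -0.0028]
tube blue board frame n 21935
[[ -7.6267 -79.8674  81.2757]
 [  0.845    4.858   99.1655]
 [  8.6319  93.9701 105.994 ]]
cyl x,z,skew/100mm [24.398  77.6157  0.418 ] 1.1077566383296802
surface err 4603 [-0.823  -0.0008  0.8385]
```

View pics/c3.png

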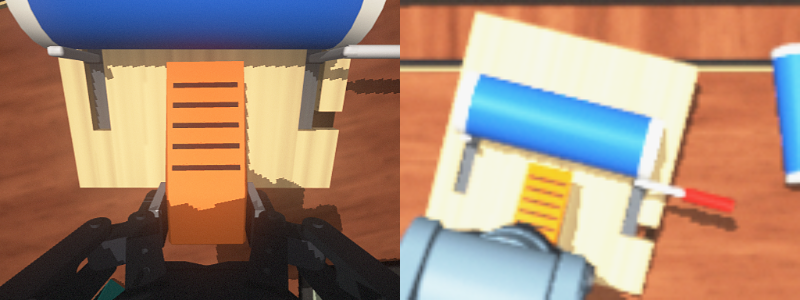

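The wedge is in line with the midpoint of the finger slots (205 vs 204 px). The fitted tube axis, (24.4, 77.6) mm in board x and z, matches the text, and the surface error is about 0. Lowering now.

jog_arm:
  series:
    - [[-1,1,12,0,0,0,35],[0,0,12,0,0,0,35],[0,0,10,0,0,0,35],[0,0,6,0,0,0,35],[0,0,4,0,0,0,35],[0,0,2,0,0,0,35],[0,0,2,0,0,0,35],[0,0,1,0,0,0,35],[0,0,0,0,0,0,35],[0,0,0,0,0,0,35]]

```text
time_s: 7.35
eef_pos: [0.4572, 0.0112, 0.0415]
eef_rot: [0.008, 0.99, -0.123, 0.071]
wrist_force: [0.5, -0.8, -2.1]
opening: 0.524
grasp_force: 62.3
```

```bash
python3 -c "
from h import *
delta(slope(-98,-1,9),toolR(BY,S8))"; python3 hand.py
```

```text
t 7.35 at [0.4572 0.0112 0.0415] F [ 0.5328 -0.7894 -2.0828] shift [25.9252  1.162   4.0341] turn [-0.0018 -0.0037 -0.0013]
4386
-14 18 y [-23.0452 114.9101] z -35.33862870507703
-6 47 y [-23.6192 114.9603] z -29.783938286865173
2 404 y [-33.5193  34.2907] z -25.914158095691054
10 1307 y [-21.2298  19.0631] z -25.513979480511345
18 1127 y [-20.9734  19.6257] z -22.38611445120573
26 656 y [-22.0518 112.535 ] z -17.786312844214116
34 422 y [-22.5215 113.8352] z -13.60318292632622
42 152 y [-22.4532 113.7754] z -8.946112428201932
50 30 y [-31.476  115.8675] z -5.8281586282555
58 39 y [-89.1684 112.3861] z -2.559345384543972
66 22 y [-100.7886  115.3089] z 12.787905820643036
74 36 y [-26.022  114.9536] z 13.175918764725347
82 117 y [-24.1925  25.6319] z 13.208649544398579
x ext [-6.102  87.0437]
```

jog_arm:
  series:
    - [[0,0,1,0,0,0,35],[0,0,1,0,0,0,35],[0,0,1,0,0,0,35],[0,0,0.5,0,0,0,35],[4,0,0,0,0,0,35],[4,0,0,0,0,0,35],[4,0,0,0,0,0,35],[4,0,0,0,0,0,35],[0,0,0,0,0,0,35],[0,0,0,0,0,0,35]]

```text
time_s: 8.4
eef_pos: [0.4725, 0.0076, 0.0406]
eef_rot: [0.008, 0.99, -0.123, 0.07]
wrist_force: [-6.9, 2.5, 11.1]
opening: 0.525
grasp_force: 64.1
```

```bash
python3 -c "
from h import *
delta(slope(-98,-1,9),toolR(BY,S8))"
```

```text
t 8.4 at [0.4725 0.0076 0.0406] F [-6.8856  2.4873 11.0546] shift [10.5141  1.4308  0.9174] turn [-0.002  -0.0022 -0.0009]
```

jog_arm:
  series:
    - [[2,0,-0.5,0,0,0,35],[2,0,0,0,0,0,35],[2,0,0,0,0,0,35],[2,0,0,0,0,0,35],[1,0,0,0,0,0,35],[1,0,0,0,0,0,35],[1,0,0,0,0,0,35],[1,0,0,0,0,0,35],[0,0,0,0,0,0,35],[0,0,0,0,0,0,35]]

```text
time_s: 9.4
eef_pos: [0.4833, 0.0047, 0.0422]
eef_rot: [0.008, 0.99, -0.123, 0.07]
wrist_force: [-8.0, 1.9, 9.8]
opening: 0.525
grasp_force: 63.9
```

```bash
cat > look.py <<'E'
from h import *
delta(slope(-98,-1,9),toolR(BY,S8))
c=snap('wrist','w4')
X=cloud(c).reshape(-1,3)
Y=np.stack([ (X[...,0]-BC[0])*np.cos(BY)+(X[...,1]-BC[1])*np.sin(BY), -(X[...,0]-BC[0])*np.sin(BY)+(X[...,1]-BC[1])*np.cos(BY), X[...,2]],-1)*1e3
hsv=cv2.cvtColor(c['frame'],cv2.COLOR_BGR2HSV).astype(int).reshape(-1,3)
m=(hsv[:,0]>95)&(hsv[:,0]<125)&(hsv[:,1]>120)&(Y[:,2]>50)&(abs(Y[:,1])<110)&(abs(Y[:,0])<90)
p=Y[m]; 
from scipy.optimize import least_squares
f=lambda k:np.hypot(p[:,0]-k[0]-k[2]*p[:,1]/100,p[:,2]-k[1])-32
r=least_squares(f,[24,77,0],loss='soft_l1'); print('cyl x,z,skew/100mm',len(p),r.x,np.abs(r.fun).mean())
E
python3 look.py
```

```text
t 9.4 at [0.4833 0.0047 0.0422] F [-7.9663  1.9419  9.7839] shift [-0.7806  1.2484  0.9122] turn [-0.0018 -0.0007 -0.001 ]
cyl x,z,skew/100mm 59769 [24.2543 77.4034  0.409 ] 0.8783472296062734
```

View pics/w4.png

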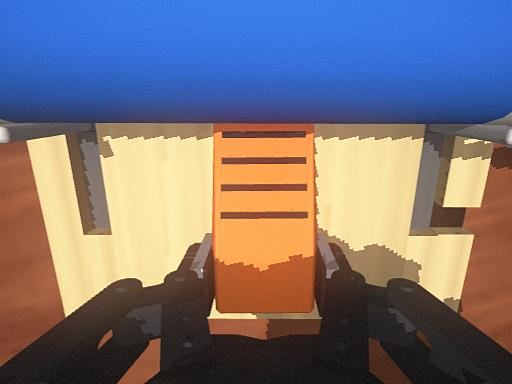

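The wedge is central and its thin end is hidden under the tube, which hasn't moved. I'll push a few mm more to be sure of contact.

jog_arm:
  series:
    - [[1,0,0,0,0,0,35],[1,0,0,0,0,0,35],[1,0,0,0,0,0,35],[1,0,0,0,0,0,35],[0,0,0,0,0,0,35],[0,0,0,0,0,0,35],[0,0,0,0,0,0,35],[0,0,0,0,0,0,35],[0,0,0,0,0,0,35],[0,0,0,0,0,0,35]]

```text
time_s: 10.45
eef_pos: [0.4868, 0.0039, 0.0427]
eef_rot: [0.008, 0.99, -0.123, 0.069]
wrist_force: [-10.0, 2.4, 11.7]
opening: 0.529
grasp_force: 63.9
```

```bash
python3 look.py
```

```text
t 10.45 at [0.4868 0.0039 0.0427] F [-10.0307   2.4438  11.7055] shift [-4.3725  1.3832  0.9284] turn [-0.002  0.    -0.001]
cyl x,z,skew/100mm 59839 [27.8297 77.9448  0.3837] 0.8804054795640941
```

The tube moved 3.6 mm uphill, so the wedge is in contact. Releasing.

jog_arm:
  series:
    - [[0,0,-0.6,0,0,0,35],[0,0,0,0,0,0,60],[0,0,0,0,0,0,80],[0,0,0,0,0,0,80],[0,0,0,0,0,0,80],[-1,0,-10,0,0,0,80],[-2,0,-25,0,0,0,80],[-2,0,-30,0,0,0,80],[0,0,-30,0,0,0,80],[0,0,0,0,0,0,80]]

```text
time_s: 11.5
eef_pos: [0.4727, 0.0073, 0.1417]
eef_rot: [0.008, 0.99, -0.123, 0.075]
wrist_force: [0.5, 0.3, -0.0]
opening: 0.942
grasp_force: 0.0
```

```bash
python3 look.py; python3 - <<'E'
from h import *
c=dict(np.load('w4.npz'))
X=cloud(c).reshape(-1,3)-[*BC,0]; C,S=np.cos(BY),np.sin(BY)
Y=np.stack([X[:,0]*C+X[:,1]*S,-X[:,0]*S+X[:,1]*C,X[:,2]],-1)*1e3
hsv=cv2.cvtColor(c['frame'],cv2.COLOR_BGR2HSV).astype(int).reshape(-1,3)
m=(hsv[:,0]>10)&(hsv[:,0]<24)&(hsv[:,1]>190)&(abs(Y[:,1])<40)&(abs(Y[:,0]+50)<60)&(Y[:,2]>35); p=Y[m]
h=(p[:,2]-(25+(p[:,0]+120)*.1405))
k=h>33; t=p[k]; r=cv2.minAreaRect(t[:,:2].astype(np.float32)); print('flat top board frame',len(t),r,np.percentile(h,[50,99]))
m=((hsv[:,0]<6)|(hsv[:,0]>172))&(hsv[:,1]>190)&(hsv[:,2]>90)&(Y[:,1]<-125)&(Y[:,1]>-195)&(Y[:,2]>60); p=Y[m]; print('grip',len(p),p.mean(0) if len(p) else '')
E
```

```text
t 11.5 at [0.4727 0.0073 0.1417] F [ 0.4856  0.2831 -0.0277] shift [ -5.0666   1.4118 100.8832] turn [-0.002  -0.0119 -0.0008]
cyl x,z,skew/100mm 28307 [28.2278 77.897   0.2969] 1.1843561090406205
flat top board frame 6 ((-77.23857116699219, -8.29869270324707), (63.0835075378418, 7.623698711395264), 81.50810241699219) [168.1953 195.9277]
grip 950 [ -13.4152 -145.6206   92.2898]
```

View pics/w4.png

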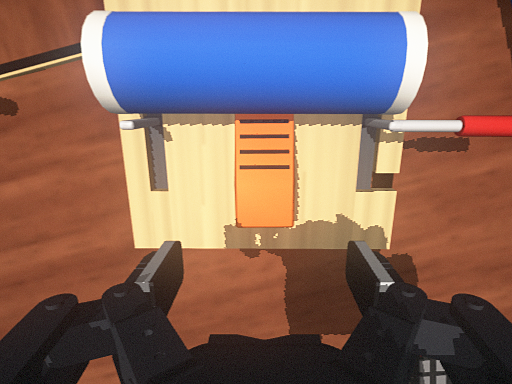

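The tube (axis at x = 28.2) rests against the wedge, which is centred and square, with its top at (265,115) and its back at (265,227). The red grip is at (490,126). Next I'll move clear above and uphill of the grip with the fingers closed.

jog_arm:
  series:
    - [[0,0,-35,0,0,0,80],[0,0,-25,0,-0.128,0,40],[0,0,0,0,0,0,0],[0,0,0,0,0,0,0],[0,0,0,0,0,0,0],[0,0,0,0,0,0,0],[0,0,0,0,0,0,0],[0,0,0,0,0,0,0],[0,0,0,0,0,0,0],[0,0,0,0,0,0,0]]

```text
time_s: 12.55
eef_pos: [0.4618, 0.0097, 0.1961]
eef_rot: [-0.0, 0.992, -0.123, 0.008]
wrist_force: [-0.4, -0.2, -0.4]
opening: 0.001
grasp_force: 0.0
```

```bash
python3 -c "
from h import *
delta(board(26,-162,190),toolR(BY));
a=ctrl.camera('top');b=ctrl.camera('side')
for c in(a,b):
    X=cloud(c).reshape(-1,3)-[*BC,0]; C,S=np.cos(BY),np.sin(BY)
    Y=np.stack([X[:,0]*C+X[:,1]*S,-X[:,0]*S+X[:,1]*C,X[:,2]],-1)*1e3
    h=cv2.cvtColor(c['frame'],cv2.COLOR_BGR2HSV).astype(int).reshape(-1,3)
    p=Y[((h[:,0]<6)|(h[:,0]>172))&(h[:,1]>190)&(Y[:,1]<-125)&(Y[:,1]>-195)&(abs(Y[:,0])<40)&(Y[:,2]>60)]; print('grip',len(p),p.mean(0),p.min(0),p.max(0))
    q=Y[(abs(Y[:,0]-30)<60)&(Y[:,1]<-200)&(Y[:,1]>-260)&(Y[:,2]>8)]; print('near',len(q),q.max(0) if len(q) else '')
"
```

```text
t 12.55 at [0.4618 0.0097 0.1961] F [-0.4223 -0.2197 -0.4494] shift [117.2908 161.7974   7.5912] turn [-0.002  -0.0151 -0.001 ]
grip 52 [ -13.7874 -155.6293   91.2257] [ -19.6874 -179.7711   87.1427] [  -7.1073 -133.7464   99.0028]
near 239 [  89.8892 -217.9678   49.3768]
grip 24 [ -14.224  -154.4362   88.3584] [ -17.8065 -176.4443   82.6749] [  -8.0538 -133.6726   91.7029]
near 53 [  88.9363 -225.3053   43.8461]
```

jog_arm:
  series:
    - [[22,32,0,0,-0.015,0,0],[22,32,0,0,0,0,0],[22,32,0,0,0,0,0],[22,33,0,0,0,0,0],[22,33,0,0,0,0,0],[0,0,0,0,0,0,0],[0,0,30,0,0,0,0],[0,0,35,0,0,0,0],[0,0,35,0,0,0,0],[0,0,15,0,0,0,0]]

```text
time_s: 13.65
eef_pos: [0.5266, -0.1723, 0.0778]
eef_rot: [-0.002, 0.992, -0.123, -0.002]
wrist_force: [-0.0, 0.7, -0.9]
opening: -0.001
grasp_force: 0.0
```

```bash
python3 -c "
from h import *
delta(board(5,-162,72),toolR(BY))"
```

```text
t 13.65 at [ 0.5266 -0.1723  0.0778] F [-0.0021  0.6929 -0.8739] shift [-10.9484   1.2179   5.8807] turn [-0.0037  0.0054 -0.0007]
```

jog_arm:
  series:
    - [[-5,0,4,0,0,0,0],[-6,0,2,0,0,0,0],[-6,0,1,0,0,0,0],[-5,0,2,0,0,0,0],[-5,0,2,0,0,0,0],[-5,0,2,0,0,0,0],[-5,0,3,0,0,0,0],[-5,0,4,0,0,0,0],[-5,0,4,0,0,0,0],[0,0,0,0,0,0,0]]

```text
time_s: 14.65
eef_pos: [0.4824, -0.1622, 0.0562]
eef_rot: [-0.001, 0.992, -0.123, -0.0]
wrist_force: [-0.5, -0.4, -0.9]
opening: 0.003
grasp_force: 0.2
```

```bash
cat > grip.py <<'E'
from h import *
delta(board(-54,-160,60),toolR(BY))
a=ctrl.camera('top');b=ctrl.camera('side')
for c in(a,b):
    X=cloud(c).reshape(-1,3)-[*BC,0]; C,S=np.cos(BY),np.sin(BY)
    Y=np.stack([X[:,0]*C+X[:,1]*S,-X[:,0]*S+X[:,1]*C,X[:,2]],-1)*1e3
    h=cv2.cvtColor(c['frame'],cv2.COLOR_BGR2HSV).astype(int).reshape(-1,3)
    p=Y[((h[:,0]<6)|(h[:,0]>172))&(h[:,1]>190)&(Y[:,1]<-125)&(Y[:,1]>-195)&(Y[:,0]<20)&(Y[:,0]>-90)&(Y[:,2]>15)]; print('grip',len(p),p.mean(0) if len(p) else '')
    p=Y[(h[:,0]>95)&(h[:,0]<125)&(h[:,1]>120)&(abs(Y[:,0]-20)<70)&(abs(Y[:,1])<110)&(Y[:,2]>50)]; print('tube',len(p),p.mean(0))
E
python3 grip.py
```

```text
t 14.65 at [ 0.4824 -0.1622  0.0562] F [-0.4505 -0.4423 -0.9249] shift [-24.6229  -1.7581  -3.7589] turn [-0.0023  0.0012 -0.0011]
grip 11 [ -48.3895 -138.7645   70.1194]
tube 1310 [ 25.1235   4.4337 103.2447]
grip 19 [ -48.4432 -154.0481   68.7992]
tube 585 [15.2596  9.7549 96.9341]
```

The stop has followed to about 60°. I'll go up and over the grip, then press it down.

jog_arm:
  series:
    - [[-4,0,3,0,0,0,0],[-3,0,4,0,0,0,0],[4,0,0,0,0,0,0],[2,0,-15,0,0,0,0],[0,0,-22,0,0,0,0],[-8,0,0,0,0,0,0],[-9,0,0,0,0,0,0],[-7,0,0,0,0,0,0],[0,0,0,0,0,0,0],[0,0,0,0,0,0,0]]

```text
time_s: 15.75
eef_pos: [0.4585, -0.1562, 0.0866]
eef_rot: [-0.001, 0.992, -0.123, -0.0]
wrist_force: [0.8, -0.0, -0.6]
opening: -0.001
grasp_force: 0.0
```

```bash
python3 grip.py
```

```text
t 15.75 at [ 0.4585 -0.1562  0.0866] F [ 0.7695 -0.0033 -0.6025] shift [ 0.0769 -1.7344 26.5813] turn [-0.0023  0.001  -0.0012]
grip 0 
tube 1308 [ 25.0572   4.421  103.196 ]
grip 23 [ -52.7036 -154.8289   60.5146]
tube 579 [15.3498  9.4295 96.9924]
```

jog_arm:
  series:
    - [[0,0,10,0,0,0,0],[0,0,8,0,0,0,0],[0,0,6,0,0,0,0],[0,0,5,0,0,0,0],[0,0,5,0,0,0,0],[0,0,5,0,0,0,0],[0,0,5,0,0,0,0],[0,0,4,0,0,0,0],[0,0,2,0,0,0,0],[0,0,0,0,0,0,0]]

```text
time_s: 16.85
eef_pos: [0.4591, -0.1563, 0.0369]
eef_rot: [-0.001, 0.992, -0.123, 0.0]
wrist_force: [1.4, 0.1, -0.7]
opening: 0.0
grasp_force: 0.0
```

```bash
python3 grip.py
```

```text
t 16.85 at [ 0.4591 -0.1563  0.0369] F [ 1.3827  0.0577 -0.7058] shift [ -0.6037  -1.8405 -23.1013] turn [-0.0021  0.0001 -0.001 ]
grip 0 
tube 1309 [ 25.0988   4.26   103.2478]
grip 13 [ -57.6165 -149.6408   29.961 ]
tube 585 [15.3238  9.5958 96.9656]
```

jog_arm:
  series:
    - [[0,0,1,0,0,0,0],[0,0,1,0,0,0,0],[0,0,0.5,0,0,0,0],[0,0,0,0,0,0,0],[0,0,0,0,0,0,0],[0,0,0,0,0,0,0],[0,0,0,0,0,0,0],[0,0,0,0,0,0,0],[0,0,0,0,0,0,0],[0,0,0,0,0,0,0]]

```text
time_s: 17.95
eef_pos: [0.4595, -0.1566, 0.0356]
eef_rot: [-0.001, 0.992, -0.123, 0.0]
wrist_force: [-3.1, 1.4, 8.9]
opening: -0.003
grasp_force: 4.6
```

The stop has bottomed out, with about 9 N of resistance at z = 35.6 mm, where the grip's top should be. Retracting.

jog_arm:
  series:
    - [[0,0,-5,0,0,0,0],[0,0,-20,0,0,0,0],[0,0,-40,0,0,0,0],[0,0,-45,0,0,0,0],[-20,0,-40,0,0,0,0],[-40,0,0,0,0,0,0],[-30,0,0,0,0,0,0],[0,0,0,0,0,0,0],[0,0,0,0,0,0,0],[0,0,0,0,0,0,0]]

```text
time_s: 18.95
eef_pos: [0.3726, -0.1351, 0.185]
eef_rot: [-0.001, 0.992, -0.123, 0.001]
wrist_force: [-0.5, 0.5, 0.4]
opening: 0.001
grasp_force: 0.0
```

```bash
python3 grip.py; python3 -c "
from h import *
c=snap('side','s9');t=snap('top','t9')
cv2.imwrite('pics/c9.png',np.hstack([cv2.resize(c['frame'][165:255,180:300],(400,300),interpolation=2),cv2.resize(t['frame'][130:235,200:340],(400,300),interpolation=2)]))"
```

```text
t 18.95 at [ 0.3726 -0.1351  0.185 ] F [-0.5204  0.479   0.3984] shift [ 88.3785  -2.1694 125.1216] turn [-0.0016 -0.0011 -0.001 ]
grip 29 [ -56.0408 -148.3567   33.7131]
tube 1303 [ 24.9995   4.0981 103.262 ]
grip 25 [ -57.1163 -152.7729   31.3472]
tube 584 [15.3556  9.6609 97.0468]
```

View pics/c9.png

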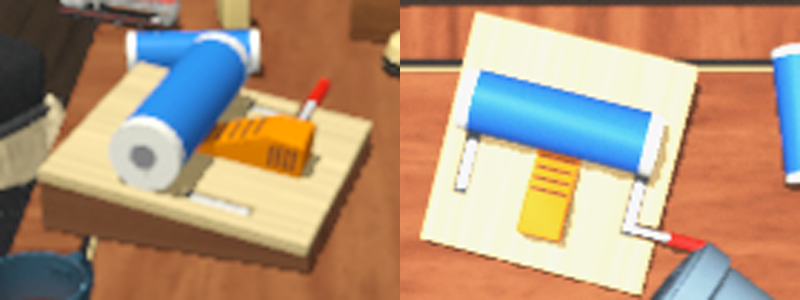

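The stop is folded flush, with its fingers in the slots at (467,160) and (633,205) in the crop. The wedge at (550,195) alone holds the tube, which is still. Handing in.

```bash
python3 -c "
from bench import ctrl
print(ctrl.hand_in())"
```

```text
the job is handed in; nothing more can be done
None
```

The job is handed in, with no verdict returned: in the last views the wedge alone held the tube about 4 mm uphill of its start, the stop was folded flush, the arm was clear, and I never moved near the mug, bell or stapler.

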